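# Shim the rocking balance until it stands firm

### The arm

A 6-joint arm with a two-finger parallel gripper is mounted at the origin on the work surface. World frame = base frame: x ahead of the robot, y to its left, z up, the work surface at z = 0. Lengths are in mm, angles in rad, forces in N, time in s.
With the tool pointing down it reaches from about 275 to 750 mm from the base axis. Payload 10.2 kg.
Tool frame: the origin (TCP) lies between the finger pads; the fingertips stand 8 mm ahead of it and the grasp point (between the pads) lies 11 mm behind it; z points along the fingers, x is the direction in which the jaws open and shut, and the axes are right-handed (so a half turn about z gives the same grasp; the last joint's range is limited). The gripper opens to 85 mm and grips with 20 to 120 N. Pads are 22 mm wide; open, the fingers measure 114 mm over their backs; the gripper's body (76 mm by 85 mm) begins 54 mm behind the grasp point. The pads swing forward as they close: fully open they stand 13 mm farther back than shut.
Start: joints at [0.92, 0.313, 1.498, -0, 1.331, -0.223], TCP at [217.82, 477.688, 239.294] pointing down, gripper open.
Joint ranges: [-2.94, 2.94], [-0.97, 2.17], [0.19, 2.56], [-1.23, 4.37], [0.02, 3.11], [-2.88, 2.88]. Speed limits (rad/s): [2.39, 2.39, 3.01, 3.14, 3.14, 3.14].

### API

Orientations are given as a unit quaternion [w, x, y, z].
In Python, from rig import sense, eyes, ctrl gives the robot as it stands.
- The arm moves only by the tool move_arm, never from a script. Its argument "rows" is a list that holds one entry, the list of rows, each a list of 5 numbers: the shift along the tool's x, y, z in mm, then the turn about the tool's z in units of 6 degrees (1.0 is 6 degrees), then the gripper command: -1 is shut, 1 is fully open, values between are in proportion. In form: [[[dx, dy, dz, roll, jaw], ...]]. A call has 1 to 12 rows; each row is the pose to reach, as a shift and turn from the pose measured when the call began, along the tool's axes at that moment; what a row does not reach only later rows make up. A row lasts 1/8 s, in which the tool goes at most 62.5 mm and 10.7 degrees, less where a joint would pass 70% of its speed; a pose out of reach is approached as far as the arm can. A call with a gripper value outside its range is refused whole. The fingers move at their own pace and stop on an object; "squeeze" is the grip in N (left out, the last holds). Time passes only in rows, so rows that repeat a pose let the fingers close. It gives the time, the measured TCP pose, the force and the opening at its end, in the units of the state.
- sense(): the state, without advancing time (a new reading comes with each control period).
- eyes.capture(name): name is "scene" or "side" or "wrist"; returns a dict with "color" (480x640x3 uint8, blue, green, red), "vertical_fov" (degrees; the focal length in pixels is half the picture's height over the tangent of half this angle, whatever the lens; pixels are square), "cx", "cy" (the principal point, pixels), "k1" (the pictures are not rectified: a ray, as slopes to the right and down, at radius r is drawn at 1 + k1 r^2 times it, then the intrinsics apply), "xyz" and "attitude" of the camera in the world. Camera axes: x right, y down, z forward; pixel columns grow to the right and rows downward; lengths in mm; the calibration is good to about 2 mm. A picture is of the moment at which its call begins. There is no depth.
- ctrl.finish_job(): hands the job in, once; it reports no verdict.
The state is a dict: "time_s": time; "joints": joint angles; "dq": joint speeds; "tau": joint torques, N m; "eef_pos": TCP position; "ee_rot": TCP orientation; "force": force on the tool from outside, world axes, zero at the start; "wrist_torque": the same for the moment, N m; "grip_width": opening from 0.0 (shut) to 1.0 (fully open).
Only numpy, scipy, OpenCV 4.12 (cv2) and the standard library are available. Lean on these libraries where they do the work, as an engineer would, in place of code of your own. Each camera call takes 0.05 s, during which the arm holds its last target. There are 200 camera calls.

### The job

The lab balance rocks because the foot under its red cap is too short: slide the flat packer along the bench until its plate is centred under that foot, let go of it, then slide the brass taper shim in on top of the packer, between packer and foot, gently and by feel, just until it is snug, without ramming it or jacking the balance up, and let go. Then press down on the red cap with about 10 N to prove that it no longer rocks, and let go. Do not shove the balance about or strike it hard, and leave the bottle, the weight and the dish alone.

Things in the scene. Friction and masses are not known exactly. Their poses are not given: they have to be found in the camera images.
- balance: Orange lab balance, 3 kg, loose, on a bare aluminium cross base: four arms 26 mm wide, underside 30 and top 44 mm above the bench, out to 165 mm along its +x, -x, +y, -y. Origin: base centre at bench level. A 22 mm ball foot under each arm 150 mm out; the -y one (red cap) is short. Housing 140 mm square, top 89 mm; panel to 104 mm at +y; glass shield 100 mm square, top 160 mm.
- red_cap (a point): Top centre of the red disc (26 mm across) above the short foot, 46 mm over the bench; the foot is straight below, axes as the balance. The foot hangs an unknown 9.8 to 13.8 mm above the bench; 3 N down on the cap rocks it to the bench, unloaded it comes back level. The balance counts as jacked up when the cap is left over 0.5 mm higher. The press test is made here.
- packer: Flat aluminium packer, 100 g, loose, with upright blue grip block. Origin: underside, below the middle of the block; +x points from block to plate, z up. Plate 50 mm along x, 76 mm along y, 6 mm thick, its centre 52 mm ahead of the origin, joined to the block by a tail 14 mm wide, 6 mm thick. The short foot should stand over the plate's middle (within 15 mm).
- packer_grip (a point): Grasp point of the packer: middle of its blue grip block, 20 mm above the packer's underside. The block is 20 mm long (x), 14 mm wide (y: grasp across y), its top 34 mm above the underside. Axes as the packer.
- wedge: Brass taper shim, 80 g, loose, with upright yellow grip block. Origin: underside, below the middle of the block; +x points to the thin end. Flat underside; ramp 24 mm wide, 2 mm thick at the thin end (95 mm ahead of the origin) growing evenly to 9.5 mm at 35 mm ahead, then a tail 14 mm wide, 9.5 mm thick. The foot should bear on the ramp within 10 mm of its centre line.
- wedge_grip (a point): Grasp point of the taper shim: middle of its yellow grip block (20 mm along x, 14 mm wide: grasp across y; top 34 mm above the underside), 20 mm above the underside. Axes as the shim. Slid thin end first over the packer it fills the 3.8 to 7.8 mm left under the foot; only the push force tells where: it climbs within a few mm once it bites; about 6 N is snug, 12 N is ramming.
- reagent_bottle: Bystander: glass bottle with orange cap, 64 mm across, 150 mm tall, origin at the centre of its underside.
- weight: Bystander: steel calibration weight with a knob, 30 mm across, 44 mm tall, origin at the centre of its underside.
- dish: Bystander: shallow glass dish, 90 mm across, 16 mm tall, origin at the centre of its underside.
Things that resemble listed ones, but are neither listed nor needed, are in the scene too. Of the things that look like the wedge, take the one that is farthest from the robot's base at the start.

How it is judged:
By the outcome, as a careful person would: the job done as asked, in the order asked, and still so for the second after the job is handed in, with the robot touching nothing.
It also fails if it takes over 69 s, if anything falls off the work surface, if the arm or the gripper's body presses on something with over 40 N, if the wrist force passes 120 N, or if a joint passes its speed limit or range.

## Working session

There is one attempt and no reset: what is moved stays moved. The work goes in short steps, Python scripts to look and compute and a tool call to move; the robot and the scene stay as the last step left them, time stands still between calls to the robot, and variables do not carry over. Pictures are saved under pics/ and viewed, about 8 in all and at most 12, crops included, and the job is handed in when it is done.

Besides the shell and the picture viewer there is one more tool, called after ">>>" by a JSON object that holds its "api" and its "payload". move_arm: Moves the arm, as the interface text tells. Its arguments: {"type":"object","properties":{"rows":{"type":"array","items":{"type":"array","items":{"type":"array","items":{"type":"number"}}}},"squeeze":{"type":"number"}},"required":["rows"]}

```bash
mkdir -p pics; cat > h.py <<'E'
import numpy as np, cv2, json
from rig import sense, eyes, ctrl
from scipy.spatial.transform import Rotation as R
def rot(q): return R.from_quat([q[1],q[2],q[3],q[0]]).as_matrix()
def cap(n):
    c=eyes.capture(n); c['f']=240/np.tan(np.radians(c['vertical_fov'])/2); return c
def ray(c,u,v):
    x,y=(u-c['cx'])/c['f'],(v-c['cy'])/c['f']
    a,b=x,y
    for _ in range(30):
        s=1+c['k1']*(a*a+b*b); a,b=x/s,y/s
    A=np.array(c['attitude'])
    M=rot(A) if A.size==4 else A
    return M@np.array([a,b,1.])
def onz(c,u,v,z):
    d=ray(c,u,v); o=np.array(c['xyz']); return o+d*(z-o[2])/d[2]
def tri(c1,p1,c2,p2):
    d1,d2=ray(c1,*p1),ray(c2,*p2); o1,o2=np.array(c1['xyz']),np.array(c2['xyz'])
    t=np.linalg.lstsq(np.c_[d1,-d2],o2-o1,rcond=None)[0]
    a,b=o1+t[0]*d1,o2+t[1]*d2; return (a+b)/2,np.linalg.norm(a-b)
E
python3 - <<'E'
from h import *
print(sense())
for n in('scene','side','wrist'):
    c=cap(n); cv2.imwrite(f'pics/{n}0.png',c['color']); print(n,{k:v for k,v in c.items() if k!='color'})
a,b=cv2.imread('pics/scene0.png'),cv2.imread('pics/side0.png')
E
```

```text
{'time_s': 0.0, 'joints': array([ 9.19557839e-01,  3.13460706e-01,  1.49843538e+00, -4.61536649e-05,
        1.33100531e+00, -2.23389754e-01]), 'dq': array([-0.00057449, -0.00068048,  0.00070508,  0.00043994,  0.00043361,
        0.00129992]), 'tau': array([-1.85485558e-03, -4.12258637e+01, -2.59746408e+01, -2.26866809e-04,
        4.05876330e-03, -7.02471127e-06]), 'eef_pos': array([217.6914365 , 477.46563557, 238.73023656]), 'ee_rot': array([ 2.44272020e-04,  8.41101600e-01,  5.40876760e-01, -6.07479223e-04]), 'force': array([-0.05400083, -0.04502953,  0.41415228]), 'wrist_torque': array([0.01174852, 0.03978258, 0.01436045]), 'grip_width': 0.997992331155546}
scene {'vertical_fov': 52.79533619937516, 'cx': 326.754719608977, 'cy': 237.07198779974686, 'k1': -0.03601562889431198, 'xyz': array([1274.59585757, -312.63050986,  627.83365432]), 'attitude': array([-0.36795081,  0.75028713,  0.49091039, -0.24635018]), 'f': np.float64(483.5262762334874)}
side {'vertical_fov': 49.30698195411883, 'cx': 320.4343702820456, 'cy': 247.41115967121235, 'k1': -0.015145006130132128, 'xyz': array([ 107.69028335, -595.76498905,  774.59772163]), 'attitude': array([-0.36577925,  0.86448125, -0.31786169,  0.13357269]), 'f': np.float64(522.9151019481993)}
wrist {'vertical_fov': 70.55005627888575, 'cx': 322.40322590454235, 'cy': 240.41756495146524, 'k1': 0.01509824278899862, 'xyz': array([153.74077471, 507.44274116, 373.63679643]), 'attitude': array([0.11793439, 0.83286925, 0.53544093, 0.07565247]), 'f': np.float64(339.2776032735159)}
```

View pics/scene0.png

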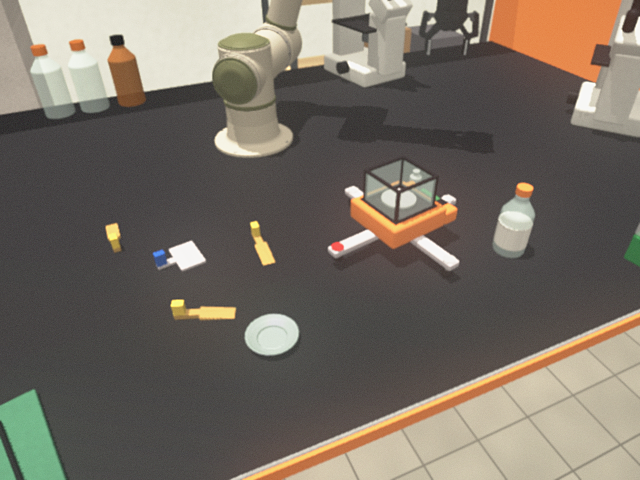

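View pics/side0.png

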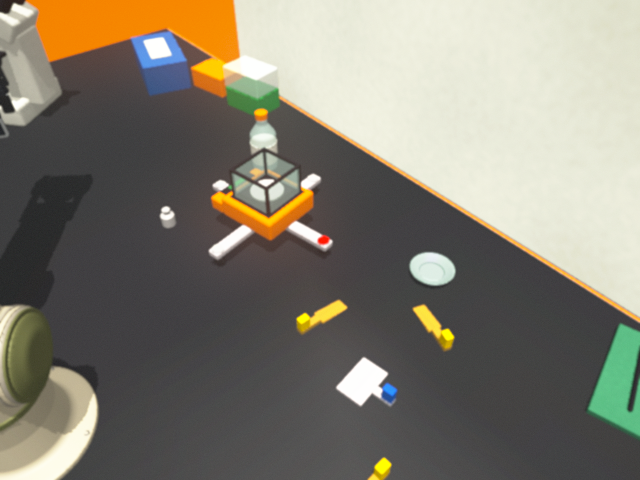

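The scene view shows the balance with its red cap at (337,247), the packer with its blue block at (159,258), and three shim-like things with yellow blocks: A (113,235), B (256,230), C (178,308). In the side view the same things are at cap (323,240), packer (389,393), A (383,467), B (304,323) and C (446,339). Next I'll measure the distances from the base.

```bash
cat >> h.py <<'E'
def blobs(img,kind,amin=20):
    h=cv2.cvtColor(cv2.GaussianBlur(img,(3,3),0),cv2.COLOR_BGR2HSV)
    lo,hi={'yellow':((23,150,120),(33,255,255)),'brass':((14,90,100),(22.5,255,255)),'blue':((105,130,60),(130,255,255)),'red':((0,170,120),(6,255,255)),'white':((0,0,150),(180,60,255))}[kind]
    m=cv2.inRange(h,lo,hi)
    if kind=='red': m|=cv2.inRange(h,(174,170,120),(180,255,255))
    cs,_=cv2.findContours(m,cv2.RETR_EXTERNAL,cv2.CHAIN_APPROX_NONE)
    out=[]
    for c in cs:
        a=cv2.contourArea(c)
        if a>amin:
            M=cv2.moments(c); out.append((a,np.array([M['m10'],M['m01']])/M['m00'],c))
    return sorted(out,key=lambda o:-o[0])
E
python3 - <<'E'
from h import *
S,D=cap('scene'),cap('side')
np.set_printoptions(precision=1,suppress=True)
for n,c in(('scene',S),('side',D)):
    for k,z in(('yellow',24),('brass',5),('blue',22),('red',46),('white',6)):
        for a,p,ct in blobs(c['color'],k)[:8]:
            P=onz(c,*p,z)
            print(n,k,a,p,P[:2],np.hypot(*P[:2]), cv2.boxPoints(cv2.minAreaRect(ct)).round().tolist() if k in('brass','white') and P[0]<1200 else '')
for nm,p,q in(('cap',(337,247),(323.5,240.5)),('packer',(159,258),(389,393)),('C',(178,308),(446,339)),('A',(113,235),(383,467)),('B',(255.5,230),(304,323))):
    print(nm,tri(S,p,D,q))
a=S['color'][215:335,95:275]; b=D['color'][290:410,290:470]
cv2.imwrite('pics/crop1.png',np.hstack([cv2.resize(a,None,fx=2.2,fy=4/1.0*0.75,interpolation=2)[:360],cv2.resize(b,None,fx=2.2,fy=3,interpolation=2)]))
E
```

```text
scene brass 1607.5 [432.7 402.4] [955.3 -11. ] 955.3844146441168 [[243.0, 479.0], [639.0, 312.0], [641.0, 318.0], [245.0, 484.0]]
scene brass 749.5 [204.6 312.7] [ 639.8 -279.5] 698.1726776112124 [[170.0, 319.0], [170.0, 299.0], [236.0, 301.0], [235.0, 321.0]]
scene brass 592.0 [398.3 215. ] [516.2 184.8] 548.3083036084863 [[350.0, 229.0], [352.0, 195.0], [455.0, 204.0], [453.0, 237.0]]
scene brass 436.5 [262.1 248.1] [ 505.8 -131.4] 522.5634081441144 [[244.0, 225.0], [257.0, 219.0], [276.0, 262.0], [263.0, 267.0]]
scene brass 299.0 [113.3 235.7] [ 334.  -413.1] 531.2278174426734 [[103.0, 225.0], [117.0, 221.0], [124.0, 249.0], [110.0, 253.0]]
scene brass 280.5 [129.5  76.2] [-720.4 -284.8] 774.6722256185309 [[114.0, 61.0], [134.0, 56.0], [143.0, 90.0], [123.0, 95.0]]
scene brass 116.0 [311.3  61.1] [-584.1  416.3] 717.2377039058382 [[298.0, 60.0], [322.0, 56.0], [323.0, 63.0], [299.0, 68.0]]
scene brass 84.0 [524.6 186.8] [537.  529.5] 754.1126168726419 [[516.0, 189.0], [518.0, 181.0], [533.0, 185.0], [531.0, 192.0]]
scene blue 103.0 [159.2 256.5] [ 469.4 -330.9] 574.2738178903307 

[... 3310 characters left out ...]
14.3 19.2] [ 537.2 1756.1] 1836.4738759844277 [[-13.0, 25.0], [19.0, -7.0], [38.0, 12.0], [6.0, 44.0]]
side white 609.0 [262.7 137.1] [777.2 435. ] 890.6405587414336 [[249.0, 122.0], [275.0, 120.0], [277.0, 151.0], [250.0, 152.0]]
side white 545.0 [229.6 241.2] [483.6 148.8] 505.9308446303834 [[207.0, 249.0], [245.0, 221.0], [253.0, 232.0], [215.0, 260.0]]
cap (array([611.1, -10.2,  44.9]), np.float64(1.2709764216256065))
packer (array([ 474.6, -331.9,   22.5]), np.float64(0.008489239778020248))
C (array([ 627. , -321.5,   21.5]), np.float64(1.45235950903668))
A (array([ 377.4, -410.9,   34.8]), np.float64(4.619901047421721))
B (array([ 460.6, -131.4,   19.9]), np.float64(2.223129774056992))
```

View pics/crop1.png

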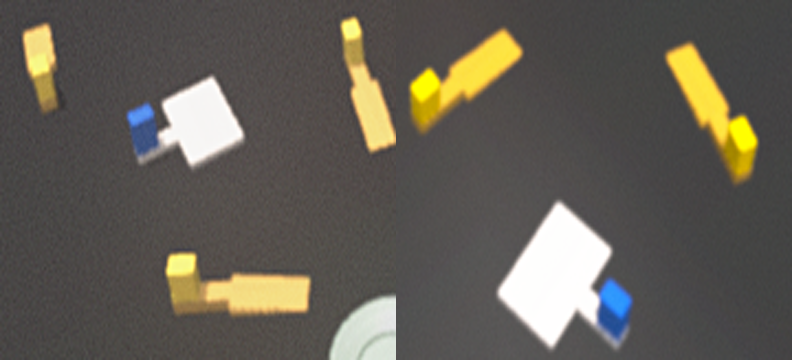

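The candidates are A at about 558 mm, B at about 479 mm and C at about 705 mm from the base, so the shim is C, at scene pixel (178,308). The crop shows C intact with its thin end pointing away from the block. Next are the exact poses.

```bash
python3 - <<'E'
from h import *
np.set_printoptions(precision=1,suppress=True)
S,D=cap('scene'),cap('side')
def rectw(c,box,th,z,hsvlo,hsvhi,k):
    x0,y0,x1,y1=box; m=np.zeros((480,640),np.uint8)
    h=cv2.cvtColor(c['color'],cv2.COLOR_BGR2HSV)
    m[y0:y1,x0:x1]=cv2.inRange(h,hsvlo,hsvhi)[y0:y1,x0:x1]
    m=cv2.morphologyEx(m,cv2.MORPH_OPEN,cv2.getStructuringElement(2,(k,k)))
    cs,_=cv2.findContours(m,0,1); ct=max(cs,key=cv2.contourArea)[:,0,:]
    W=np.array([onz(c,*p,z)[:2] for p in ct.astype(float)],np.float32)
    r=cv2.minAreaRect(W); print(r, cv2.boxPoints(r).tolist()); return r
print('plate'); rectw(S,(150,225,220,290),0,6,(0,0,120),(180,70,255),11); rectw(D,(325,345,400,420),0,6,(0,0,120),(180,70,255),15)
print('ramp'); rectw(S,(195,295,245,330),0,6,(8,80,90),(35,255,255),9); rectw(D,(405,295,445,340),0,6,(8,80,90),(35,255,255),9)
s=cv2.resize(S['color'][180:275,320:465],None,fx=5,fy=5,interpolation=2)[:475,:800]
cv2.imwrite('pics/bal_s.png',s)
d=cv2.resize(D['color'][165:265,200:340],None,fx=5,fy=5,interpolation=2)
cv2.imwrite('pics/bal.png',cv2.resize(np.vstack([s[:, :700],d]),None,fx=.6,fy=.6))
E
```

```text
plate
((465.35308837890625, -281.0701599121094), (86.74082946777344, 59.065879821777344), 10.342158317565918) [[417.3853759765625, -259.80316162109375], [427.9892578125, -317.909423828125], [513.32080078125, -302.337158203125], [502.7169189453125, -244.23089599609375]]
((465.5596923828125, -282.1485900878906), (82.2731704711914, 60.499717712402344), 9.895931243896484) [[419.8364562988281, -259.4184875488281], [430.2338562011719, -319.01806640625], [511.2829284667969, -304.8786926269531], [500.8855285644531, -245.27911376953125]]
ramp
((648.6419677734375, -262.89263916015625), (72.80966186523438, 33.81787109375), 66.3681869506836) [[618.557861328125, -289.46649169921875], [649.539794921875, -303.02264404296875], [678.72607421875, -236.31878662109375], [647.744140625, -222.76263427734375]]
((645.3104248046875, -270.5251770019531), (84.54801177978516, 32.74345016479492), 72.08807373046875) [[616.7306518554688, -305.7149963378906], [647.8870239257812, -315.7853698730469], [673.8901977539062, -235.33535766601562], [642.7338256835938, -225.26498413085938]]
```

View pics/bal.png

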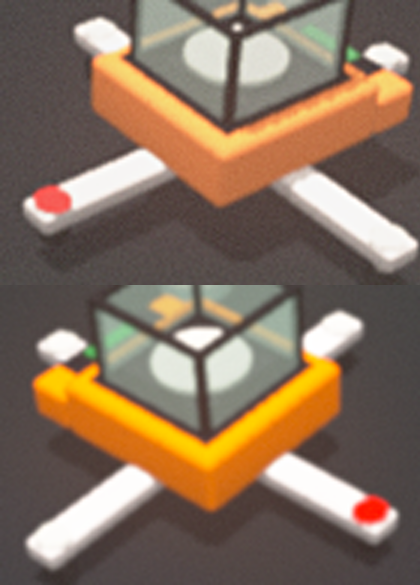

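```bash
python3 - <<'E'
from h import *
np.set_printoptions(precision=1,suppress=True)
S,D=cap('scene'),cap('side')
P={}
for n,p,q in(('cap',(337.7,246.7),(323.6,239.6)),('py',(448.3,199),(219.5,184.3)),('px',(454,262),(316,178.3)),('mx',(352.5,190.7),(213.5,252))):
    P[n]=[onz(S,*p,46 if n=='cap' else 44),onz(D,*q,46 if n=='cap' else 44)]; print(n,*P[n],tri(S,p,D,q)[0])
    P[n]=(P[n][0]+P[n][1])/2
c=P['px']-P['mx']; print('x axis yaw',np.degrees(np.arctan2(c[1],c[0])),np.linalg.norm(c[:2])); c=P['py']-P['cap']; print('y yaw-90',np.degrees(np.arctan2(c[1],c[0]))-90,np.linalg.norm(c[:2]))
s=sense(); M=rot(s['ee_rot']); print('tool axes',M, 'tool x yaw',np.degrees(np.arctan2(M[1,0],M[0,0])))
E
```

```text
cap [611.6  -8.5  46. ] [612. -10.  46.] [612.1  -9.2  46. ]
py [554.7 285.9  44. ] [552.  286.8  44. ] [552.7 287.9  42.6]
px [738.8 171.3  44. ] [734.9 160.6  44. ] [739.  168.6  41.4]
mx [437.3 107.5  44. ] [423.3 106.3  44. ] [426.4 113.1  36.6]
x axis yaw 10.900865164319255 312.1813564512755
y yaw-90 11.183209664738683 301.3377544019519
tool axes [[ 0.4  0.9 -0. ]
 [ 0.9 -0.4 -0. ]
 [-0.  -0.  -1. ]] tool x yaw 65.48977872050979
```

Balance yaw is about 11° and the foot is at (612, −9). The packer is at (475, −332) with yaw 100°. Shim C is at (627, −321) with yaw 70°. The shim will go in radially, since that gives the least twist on the balance. The packer will go in tangentially from the robot's side.

```bash
cat >> h.py <<'E'
def goal(*wps):
    s=sense(); M=rot(s['ee_rot']); y0=np.degrees(np.arctan2(M[1,0],M[0,0]))
    print('t %.1f pos %s yaw %.1f F %s grip %.3f'%(s['time_s'],s['eef_pos'].round(1),y0,s['force'].round(1),s['grip_width']))
    for x,y,z,yaw in wps:
        d=M.T@(np.array([x,y,z])-s['eef_pos']); r=(y0-yaw+90)%180-90
        print((x,y,z,yaw),'->',d.round(1),'roll',round(r/6,2))
E
python3 -c "
from h import *
goal((474.6,-332,110,10.1))"
```

```text
t 0.5 pos [217.8 477.7 239.2] yaw 65.5 F [ 0.3  0.1 -0.9] grip 0.998
(474.6, -332, 110, 10.1) -> [-630.2  569.6  129.3] roll 9.23
```

>>> {"api": "move_arm", "payload": {"rows": [[[-630,570,60,9.23,0.2],[-630,570,60,9.23,0.2],[-630,570,60,9.23,0.2],[-630,570,60,9.23,0.2],[-630,570,60,9.23,0.2],[-630,570,60,9.23,0.2],[-630,570,60,9.23,0.2],[-630,570,60,9.23,0.2],[-630,570,60,9.23,0.2],[-630,570,60,9.23,0.2],[-630,570,60,9.23,0.2],[-630,570,60,9.23,0.2]]]}}

```text
time_s: 1.95
eef_pos: [444.6, -237.6, 186.4]
ee_rot: [0.0, 0.996, 0.088, 0.0]
force: [0.7, 0.5, 0.8]
grip_width: 0.6
```

```bash
python3 -c "
from h import *
goal((474.6,-332,110,10.1))"
```

```text
t 1.9 pos [ 444.6 -237.6  186.4] yaw 10.1 F [0.7 0.5 0.8] grip 0.600
(474.6, -332, 110, 10.1) -> [12.9 98.2 76.4] roll -0.0
```

>>> {"api": "move_arm", "payload": {"rows": [[[12.9,98.2,76.4,0,0.2],[12.9,98.2,76.4,0,0.2],[12.9,98.2,76.4,0,0.2],[12.9,98.2,76.4,0,0.2]]]}}

```text
time_s: 2.45
eef_pos: [474.6, -331.7, 110.4]
ee_rot: [0.0, 0.996, 0.088, 0.0]
force: [-0.9, 0.6, 0.8]
grip_width: 0.601
```

```bash
python3 -c "
from h import *
c=cap('wrist'); cv2.imwrite('pics/w1.png',c['color'])
for a,p,ct in blobs(c['color'],'blue')[:2]: print(a,p,onz(c,*p,30),cv2.boundingRect(ct))
goal((474.6,-332,12,10.1))"
```

```text
788.0 [321.15757191 248.89741963] [ 473.64393164 -328.73294844   30.        ] (310, 230, 23, 38)
t 2.5 pos [ 474.8 -331.5  111.3] yaw 10.1 F [-0.5 -0.6  1.3] grip 0.599
(474.6, -332, 12, 10.1) -> [-0.4  0.3 99.3] roll 0.0
```

View pics/w1.png

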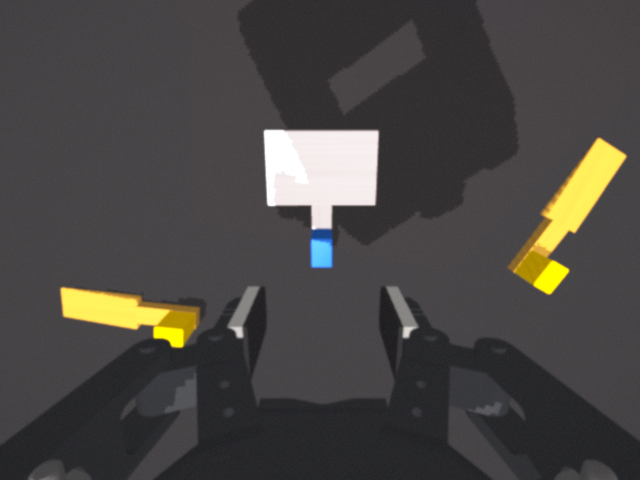

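The wrist view shows the blue block at (321,248), aligned with the tool, and the plate square ahead of it. Decoy A is at the left and shim C at the right. Now I'll descend and grip.

>>> {"api": "move_arm", "payload": {"rows": [[[-0.4,-0.7,60,0,0.2],[-0.4,-0.7,95,0,0.2],[-0.4,-0.7,98,0,0.2],[-0.4,-0.7,98,0,-1],[-0.4,-0.7,98,0,-1],[-0.4,-0.7,98,0,-1],[-0.4,-0.7,98,0,-1],[-0.4,-0.7,98,0,-1]]], "squeeze": 40}}

```text
time_s: 3.5
eef_pos: [475.3, -331.7, 15.4]
ee_rot: [0.002, 0.996, 0.088, 0.002]
force: [-0.6, 1.8, 8.1]
grip_width: 0.154
```

```bash
python3 -c "
from h import *
c=np.cos(np.radians(11));s=np.sin(np.radians(11))
g=lambda d,z:(612-(52+d)*c,-9.3-(52+d)*s,z,-79)
goal((475,-332,72,10.1),g(95,72),g(95,14),g(0,14))"
```

```text
t 3.5 pos [ 475.3 -331.7   15.4] yaw 10.1 F [-0.6  1.8  8.1] grip 0.154
(475, -332, 72, 10.1) -> [ -0.2   0.5 -56.6] roll 0.0
(np.float64(467.70080403319344), np.float64(-37.34892232035209), 72, -79) -> [  44.5 -290.8  -57.7] roll 14.85
(np.float64(467.70080403319344), np.float64(-37.34892232035209), 14, -79) -> [  44.3 -291.1    0.3] roll 14.85
(np.float64(560.9553864607215), np.float64(-19.22206775958033), 14, -79) -> [ 139.3 -292.5    0.6] roll 14.85
```

>>> {"api": "move_arm", "payload": {"rows": [[[0,0,-30,0,-1],[0,0,-57,0,-1],[44.5,-290.8,-57.7,14.85,-1],[44.5,-290.8,-57.7,14.85,-1],[44.5,-290.8,-57.7,14.85,-1],[44.5,-290.8,-57.7,14.85,-1],[44.5,-290.8,-57.7,14.85,-1],[44.5,-290.8,-57.7,14.85,-1],[44.5,-290.8,-57.7,14.85,-1],[44.5,-290.8,-57.7,14.85,-1],[44.5,-290.8,-57.7,14.85,-1],[44.5,-290.8,-57.7,14.85,-1]]]}}

```text
time_s: 5.0
eef_pos: [468.0, -37.4, 72.9]
ee_rot: [-0.0, 0.772, -0.635, 0.003]
force: [1.0, 0.1, -0.0]
grip_width: 0.152
```

```bash
python3 - <<'E'
from h import *
c=np.cos(np.radians(11));s=np.sin(np.radians(11))
g=lambda d,z:(round(612-(52+d)*c,1),round(-9.3-(52+d)*s,1),z,-79)
S,D=cap('scene'),cap('side')
cv2.imwrite('pics/p1.png',np.hstack([cv2.resize(S['color'][160:300,200:460],None,fx=1.5,fy=1.5),cv2.resize(D['color'][170:310,200:460],None,fx=1.5,fy=1.5)]))
goal(g(95,72),g(95,15),g(0,15))
E
```

```text
t 5.1 pos [467.9 -37.4  72.5] yaw -78.9 F [ 0.3  0.1 -1. ] grip 0.155
(np.float64(467.7), np.float64(-37.3), 72, -79) -> [-0.1  0.2  0.5] roll 0.02
(np.float64(467.7), np.float64(-37.3), 15, -79) -> [-0.4  0.4 57.5] roll 0.02
(np.float64(561.0), np.float64(-19.2), 15, -79) -> [ -0.1 -94.6  57.9] roll 0.02
```

View pics/p1.png

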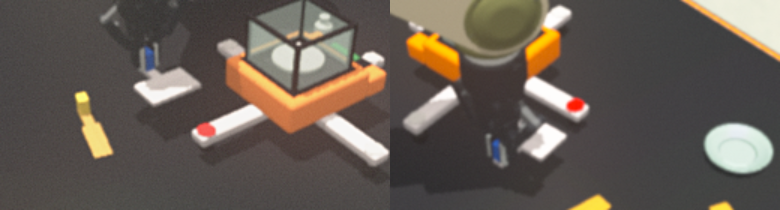

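The packer is held level with its plate pointing towards the cap. Now I'll lower it to the bench and feel for contact.

>>> {"api": "move_arm", "payload": {"rows": [[[-0.4,0.4,40,0,-1],[-0.4,0.4,54,0,-1],[-0.4,0.4,56,0,-1],[-0.4,0.4,57,0,-1]]]}}

```text
time_s: 5.6
eef_pos: [468.3, -37.5, 16.3]
ee_rot: [-0.0, 0.773, -0.635, 0.004]
force: [-0.8, -0.9, -0.5]
grip_width: 0.156
```

```bash
python3 -c "
from h import *
goal((561,-19.2,15,-79))"
```

```text
t 5.6 pos [468.3 -37.5  16.3] yaw -78.8 F [-0.8 -0.9 -0.5] grip 0.156
(561, -19.2, 15, -79) -> [  0.  -94.5   1.8] roll 0.03
```

>>> {"api": "move_arm", "payload": {"rows": [[[0,-15,1,0,-1],[0,-30,1,0,-1],[0,-42,1,0,-1],[0,-52,1,0,-1],[0,-60,1,0,-1],[0,-68,1,0,-1],[0,-76,1,0,-1],[0,-83,1,0,-1],[0,-89,1,0,-1],[0,-94,1,0,-1],[0,-94.5,1.5,0,-1],[0,-94.5,1.5,0,-1]]]}}

```text
time_s: 7.1
eef_pos: [561.2, -19.2, 15.5]
ee_rot: [-0.0, 0.773, -0.635, 0.004]
force: [1.3, 0.3, 1.6]
grip_width: 0.157
```

```bash
python3 - <<'E'
from h import *
goal((561,-19.2,15,-79))
S,D=cap('scene'),cap('side')
cv2.imwrite('pics/p2.png',np.hstack([cv2.resize(S['color'][200:300,280:410],None,fx=3,fy=3),cv2.resize(D['color'][200:300,240:370],None,fx=3,fy=3)]))
for n,c in(('s',S),('d',D)):
    for a,p,ct in blobs(c['color'],'red',10)[:2]: print(n,a,p,onz(c,*p,46))
E
```

```text
t 7.1 pos [561.2 -19.2  15.5] yaw -78.8 F [1.3 0.3 1.6] grip 0.157
(561, -19.2, 15, -79) -> [-0.   0.2  0.5] roll 0.03
s 28.0 [336.82142857 246.14880952] [609.33769645  -9.31747302  46.        ]
```

View pics/p2.png

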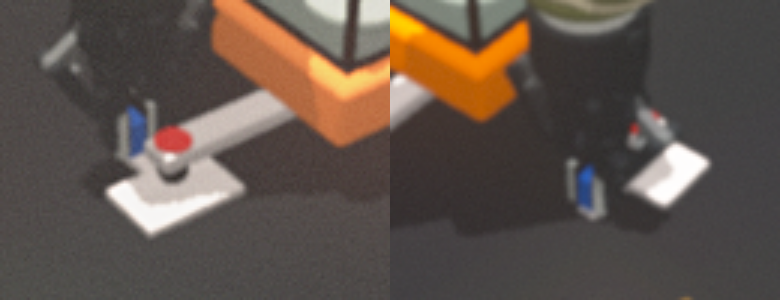

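The foot stands over the middle of the plate: plate corners are about (105,190), (150,237) and (245,187) in the crop, and the foot is at about (173,180). I'll let go and back away upwards.

>>> {"api": "move_arm", "payload": {"rows": [[[0,0,0,0,-0.5],[0,0,0,0,-0.3],[0,0,0,0,-0.2],[0,0,-10,0,-0.2],[0,0,-40,0,-0.2],[0,10,-90,0,-0.2],[0,30,-140,0,0.2]]]}}

```text
time_s: 8.07
eef_pos: [530.5, -24.4, 157.4]
ee_rot: [-0.0, 0.773, -0.635, 0.004]
force: [0.1, -0.8, 0.7]
grip_width: 0.591
```

```bash
python3 -c "
from h import *
goal((627,-321.5,150,-20))"
```

```text
t 8.1 pos [530.5 -24.4 157.4] yaw -78.8 F [ 0.1 -0.8  0.7] grip 0.591
(627, -321.5, 150, -20) -> [310.1 -37.    9.5] roll -9.8
```

>>> {"api": "move_arm", "payload": {"rows": [[[310,-37,40,-9.8,0.2],[310,-37,40,-9.8,0.2],[310,-37,40,-9.8,0.2],[310,-37,40,-9.8,0.2],[310,-37,40,-9.8,0.2],[310,-37,40,-9.8,0.2],[310,-37,40,-9.8,0.2],[310,-37,40,-9.8,0.2]]]}}

```text
time_s: 9.07
eef_pos: [627.3, -320.8, 120.3]
ee_rot: [0.002, 0.985, -0.174, 0.004]
force: [-0.1, -0.1, 0.1]
grip_width: 0.599
```

```bash
python3 - <<'E'
from h import *
np.set_printoptions(precision=1,suppress=True)
c=cap('wrist'); cv2.imwrite('pics/w2.png',c['color'])
h=cv2.cvtColor(c['color'],cv2.COLOR_BGR2HSV); m=cv2.inRange(h,(10,120,80),(40,255,255))
cs,_=cv2.findContours(m,0,1)
for ct in cs:
    if cv2.contourArea(ct)>300:
        print(cv2.contourArea(ct),cv2.boundingRect(ct)); q=cv2.approxPolyDP(ct,4,True)[:,0]
        for p in q: print(p,onz(c,*p.astype(float),3)[:2],onz(c,*p.astype(float),34)[:2])
for a,p,ct in blobs(c['color'],'yellow',100)[:3]: print('yel',a,p,onz(c,*p,34),cv2.boundingRect(ct))
goal((627,-321.5,12,-20))
E
```

```text
4574.0 (300, 104, 38, 161)
[334 104] [ 668.9 -233.4] [ 666.7 -235.8]
[300 107] [ 646.1 -227.1] [ 646.7 -230.3]
[302 189] [ 627.1 -280.4] [ 630. -277.]
[310 196] [ 630.8 -287.3] [ 633.3 -283.1]
[312 264] [ 613.3 -338.2] [ 617.9 -327.7]
[332 262] [ 628.6 -342.1] [ 631.4 -331.1]
[330 195] [ 645.  -291.7] [ 645.8 -287. ]
[337 193] [ 650.4 -292.1] [ 650.5 -287.3]
5457.0 (0, 0, 123, 69)
[109   1] [ 555.2 -128.2] [ 567.  -143.6]
[62  0] [ 528.  -118.1] [ 543.1 -134.7]
[ 8 17] [ 491.1 -115.1] [ 510.8 -132.1]
[10 26] [ 489.3 -119.7] [ 509.2 -136.1]
[ 0 31] [ 481.7 -120. ] [ 502.6 -136.4]
[ 0 68] [ 468.8 -138.1] [ 491.2 -152.3]
[24 59] [ 486.5 -138.7] [ 506.7 -152.7]
[41 63] [ 495.4 -144.3] [ 514.6 -157.7]
[120  32] [ 553.  -145.5] [ 565.  -158.8]
yel 4509.0 [58.9 27.9] [ 534.  -145.7   34. ] (0, 0, 120, 60)
yel 4044.5 [319.6 175.1] [ 643.8 -272.6   34. ] (302, 106, 35, 159)
t 9.1 pos [ 627.4 -320.7  120.3] yaw -20.0 F [ 0.3 -0.6  0.2] grip 0.598
(627, -321.5, 12, -20) -> [ -1.1   0.6 108.3] roll -0.01
```

View pics/w2.png

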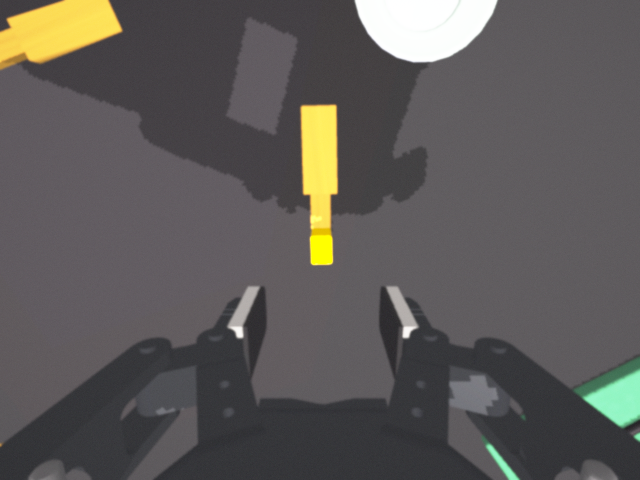

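The wrist view shows shim C with its block at (322,247) and its thin end at (318,105), about 1.5° off the tool axis. Its length measures 94.5 mm, which matches. Now I'll grip it.

>>> {"api": "move_arm", "payload": {"rows": [[[-0.6,-1,60,-0.25,0.1],[-0.6,-1,100,-0.25,0.1],[-0.6,-1,106.5,-0.25,0.1],[-0.6,-1,106.5,-0.25,-0.4],[-0.6,-1,106.5,-0.25,-1],[-0.6,-1,106.5,-0.25,-1],[-0.6,-1,106.5,-0.25,-1],[-0.6,-1,106.5,-0.25,-1],[-0.6,-1,106.5,-0.25,-1]]], "squeeze": 40}}

```text
time_s: 10.25
eef_pos: [629.0, -320.7, 16.5]
ee_rot: [0.003, 0.987, -0.161, 0.006]
force: [-0.4, 1.6, 6.6]
grip_width: 0.15
```

```bash
python3 - <<'E'
from h import *
c=np.cos(np.radians(11));s=np.sin(np.radians(11))
g=lambda r,z:(round(612+r*s,1),round(-9.3-r*c,1),z,11)
goal(g(150,60),g(150,23),g(110,23))
E
```

```text
t 10.2 pos [ 629.  -320.7   16.5] yaw -18.5 F [-0.4  1.6  6.6] grip 0.150
(np.float64(640.6), np.float64(-156.5), 60, 11) -> [ -40.7 -159.2  -44.6] roll -4.92
(np.float64(640.6), np.float64(-156.5), 23, 11) -> [ -41.2 -159.4   -7.6] roll -4.92
(np.float64(633.0), np.float64(-117.3), 23, 11) -> [ -60.8 -194.1   -8. ] roll -4.92
```

>>> {"api": "move_arm", "payload": {"rows": [[[0,0,-30,0,-1],[0,0,-44,0,-1],[-40.7,-159.2,-44.6,-4.92,-1],[-40.7,-159.2,-44.6,-4.92,-1],[-40.7,-159.2,-44.6,-4.92,-1],[-40.7,-159.2,-44.6,-4.92,-1],[-40.7,-159.2,-44.6,-4.92,-1],[-40.7,-159.2,-44.6,-4.92,-1]]]}}

```text
time_s: 11.25
eef_pos: [640.4, -157.9, 60.0]
ee_rot: [0.004, 0.996, 0.094, 0.005]
force: [-0.5, -0.1, -1.4]
grip_width: 0.152
```

```bash
python3 - <<'E'
from h import *
np.set_printoptions(precision=1,suppress=True)
w,S,D=cap('wrist'),cap('scene'),cap('side')
P=cv2.resize(w['color'],(533,400)); Q=np.vstack([cv2.resize(S['color'][200:300,290:415],(250,200)),cv2.resize(D['color'][200:300,270:395],(250,200))])
cv2.imwrite('pics/m3.png',np.hstack([P,Q]))
for n,cc in(('s',S),('d',D)):
    for a,p,ct in blobs(cc['color'],'red',10)[:1]: print(n,a,p,onz(cc,*p,46))
c=np.cos(np.radians(11));s=np.sin(np.radians(11))
g=lambda r,z:(round(612+r*s,1),round(-9.3-r*c,1),z,11)
goal(g(150,60),g(150,24),g(110,24))
E
```

```text
s 30.5 [336.9 246. ] [608.9  -9.   46. ]
d 51.5 [323.2 239.7] [611.3  -9.7  46. ]
t 11.4 pos [ 640.4 -157.4   59.9] yaw 10.9 F [ 0.9 -0.1  0. ] grip 0.157
(np.float64(640.6), np.float64(-156.5), 60, 11) -> [ 0.3 -0.8 -0.1] roll -0.02
(np.float64(640.6), np.float64(-156.5), 24, 11) -> [-0.  -1.2 35.9] roll -0.02
(np.float64(633.0), np.float64(-117.3), 24, 11) -> [ -0.1 -41.1  35.6] roll -0.02
```

View pics/m3.png

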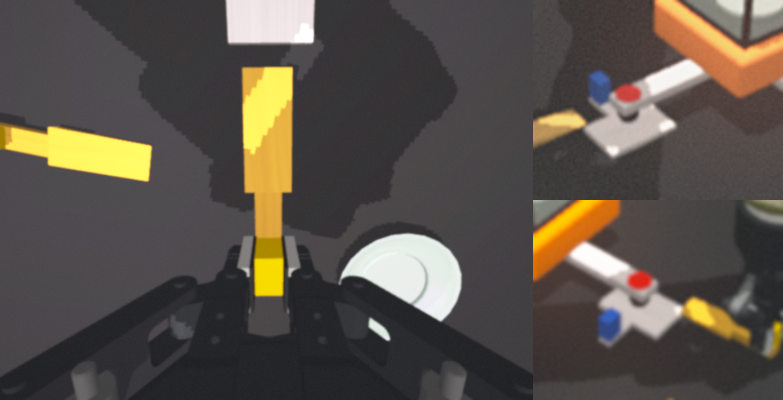

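The shim is aligned with the plate and clear of the dish. The foot is still centred over the packer. I'll move the tip over the plate edge, then lower it until it touches.

>>> {"api": "move_arm", "payload": {"rows": [[[0,-10,15,0,-1],[0,-22,28,0,-1],[0,-26,34,0,-1],[0,-26,36,0,-1],[0,-26,37,0,-1],[0,-26,37,0,-1]]]}}

```text
time_s: 12.15
eef_pos: [636.2, -132.4, 23.1]
ee_rot: [0.004, 0.995, 0.095, 0.005]
force: [0.5, 0.6, 0.3]
grip_width: 0.155
```

```bash
python3 - <<'E'
from h import *
c=np.cos(np.radians(11));s=np.sin(np.radians(11))
g=lambda r,z:(round(612+r*s,1),round(-9.3-r*c,1),z,11)
x=sense(); print(x['wrist_torque'],x['ee_rot'])
goal(g(125,22.5),g(90,22.5))
E
```

```text
[0.08463392 0.03718206 0.01739739] [0.00428289 0.99548385 0.09467603 0.0054775 ]
t 12.2 pos [ 636.2 -132.4   23.1] yaw 10.9 F [0.5 0.6 0.3] grip 0.155
(np.float64(635.9), np.float64(-132.0), 22.5, 11) -> [-0.2 -0.4  0.6] roll -0.02
(np.float64(629.2), np.float64(-97.6), 22.5, 11) -> [ -0.3 -35.5   0.2] roll -0.02
```

>>> {"api": "move_arm", "payload": {"rows": [[[0,0,0.6,0,-1],[0,0,1.0,0,-1],[0,0,1.3,0,-1],[0,0,1.3,0,-1]]]}}

```text
time_s: 12.65
eef_pos: [636.4, -132.7, 22.2]
ee_rot: [0.005, 0.995, 0.095, 0.006]
force: [-0.7, -1.7, 4.5]
grip_width: 0.16
```

>>> {"api": "move_arm", "payload": {"rows": [[[0,-4,-0.4,0,-1],[0,-8,-0.5,0,-1],[0,-12,-0.6,0,-1],[0,-16,-0.6,0,-1],[0,-20,-0.7,0,-1],[0,-24,-0.7,0,-1],[0,-28,-0.7,0,-1],[0,-32,-0.8,0,-1],[0,-35,-0.8,0,-1],[0,-37,-0.8,0,-1],[0,-38,-0.8,0,-1],[0,-38,-0.8,0,-1]]]}}

```text
time_s: 14.15
eef_pos: [629.2, -95.3, 22.6]
ee_rot: [0.004, 0.995, 0.095, 0.006]
force: [0.3, -0.2, 1.7]
grip_width: 0.159
```

```bash
python3 - <<'E'
from h import *
c=np.cos(np.radians(11));s=np.sin(np.radians(11))
g=lambda r,z:(round(612+r*s,1),round(-9.3-r*c,1),z,11)
goal(g(85,22.5),g(70,22.5))
E
```

```text
t 14.2 pos [629.2 -95.3  22.6] yaw 10.9 F [ 0.3 -0.2  1.7] grip 0.159
(np.float64(628.2), np.float64(-92.7), 22.5, 11) -> [-0.5 -2.7  0.1] roll -0.02
(np.float64(625.4), np.float64(-78.0), 22.5, 11) -> [ -0.5 -17.7  -0.1] roll -0.02
```

>>> {"api": "move_arm", "payload": {"rows": [[[-0.3,-1,0,0,-1],[-0.3,-2,0,0,-1],[-0.3,-3,0,0,-1],[-0.3,-4,0,0,-1],[-0.3,-4,0,0,-1]]]}}

```text
time_s: 14.78
eef_pos: [628.1, -91.2, 22.6]
ee_rot: [0.004, 0.995, 0.095, 0.006]
force: [0.1, -1.3, 2.5]
grip_width: 0.157
```

>>> {"api": "move_arm", "payload": {"rows": [[[0,-0.7,0,0,-1],[0,-1.4,0,0,-1],[0,-2,0,0,-1],[0,-2.5,0,0,-1],[0,-2.5,0,0,-1]]]}}

```text
time_s: 15.4
eef_pos: [627.7, -88.7, 22.5]
ee_rot: [0.004, 0.995, 0.095, 0.006]
force: [1.3, -0.8, 3.2]
grip_width: 0.158
```

>>> {"api": "move_arm", "payload": {"rows": [[[0,-0.7,0,0,-1],[0,-1.4,0,0,-1],[0,-2,0,0,-1],[0,-2.5,0,0,-1],[0,-2.5,0,0,-1]]]}}

```text
time_s: 16.02
eef_pos: [627.2, -86.2, 22.5]
ee_rot: [0.004, 0.995, 0.095, 0.006]
force: [0.9, -1.5, 3.5]
grip_width: 0.161
```

>>> {"api": "move_arm", "payload": {"rows": [[[0,-0.7,-0.2,0,-1],[0,-1.4,-0.2,0,-1],[0,-2,-0.2,0,-1],[0,-2.5,-0.2,0,-1],[0,-2.5,-0.2,0,-1]]]}}

```text
time_s: 16.65
eef_pos: [626.6, -83.6, 22.6]
ee_rot: [0.004, 0.995, 0.095, 0.006]
force: [0.2, -0.9, 1.6]
grip_width: 0.154
```

>>> {"api": "move_arm", "payload": {"rows": [[[0,-0.7,0,0,-1],[0,-1.4,0,0,-1],[0,-2,0,0,-1],[0,-2.5,0,0,-1],[0,-2.5,0,0,-1]]]}}

```text
time_s: 17.27
eef_pos: [626.1, -81.1, 22.6]
ee_rot: [0.004, 0.995, 0.095, 0.006]
force: [1.1, -1.2, 2.3]
grip_width: 0.155
```

>>> {"api": "move_arm", "payload": {"rows": [[[0,-0.7,0,0,-1],[0,-1.4,0,0,-1],[0,-2,0,0,-1],[0,-2.5,0,0,-1],[0,-2.5,0,0,-1]]]}}

```text
time_s: 17.9
eef_pos: [625.7, -78.7, 22.6]
ee_rot: [0.004, 0.995, 0.095, 0.006]
force: [0.6, -3.4, 2.7]
grip_width: 0.157
```

The push has risen to about 3.4 N, so it may be starting to bite. I'll use finer steps.

>>> {"api": "move_arm", "payload": {"rows": [[[0,-0.5,0,0,-1],[0,-1,0,0,-1],[0,-1,0,0,-1]]]}}

```text
time_s: 18.27
eef_pos: [625.6, -77.8, 22.6]
ee_rot: [0.004, 0.995, 0.095, 0.006]
force: [0.6, -4.1, 2.4]
grip_width: 0.156
```

>>> {"api": "move_arm", "payload": {"rows": [[[0,-0.5,0,0,-1],[0,-1,0,0,-1],[0,-1,0,0,-1]]]}}

```text
time_s: 18.65
eef_pos: [625.4, -76.9, 22.7]
ee_rot: [0.004, 0.995, 0.095, 0.006]
force: [1.0, -4.9, 1.6]
grip_width: 0.153
```

>>> {"api": "move_arm", "payload": {"rows": [[[0,-0.5,0,0,-1],[0,-1,0,0,-1],[0,-1,0,0,-1]]]}}

```text
time_s: 19.02
eef_pos: [625.3, -76.1, 22.7]
ee_rot: [0.005, 0.995, 0.095, 0.006]
force: [1.4, -5.2, 1.7]
grip_width: 0.151
```

>>> {"api": "move_arm", "payload": {"rows": [[[0,-0.5,0,0,-1],[0,-0.8,0,0,-1],[0,-0.8,0,0,-1]]]}}

```text
time_s: 19.4
eef_pos: [625.3, -75.8, 22.8]
ee_rot: [0.005, 0.995, 0.095, 0.006]
force: [1.2, -7.0, 2.2]
grip_width: 0.153
```

```bash
python3 - <<'E'
from h import *
S,D=cap('scene'),cap('side')
for n,cc in(('s',S),('d',D)):
    for a,p,ct in blobs(cc['color'],'red',10)[:1]: print(n,a,p,onz(cc,*p,46))
cv2.imwrite('pics/p4.png',np.hstack([cv2.resize(S['color'][200:300,290:415],None,fx=3.2,fy=3.2,interpolation=2),cv2.resize(D['color'][200:300,270:395],None,fx=3.2,fy=3.2,interpolation=2)]))
goal()
E
```

```text
s 34.0 [336.85294118 245.75490196] [608.24785392  -8.75818753  46.        ]
d 57.0 [323.23976608 239.56432749] [611.5123      -9.47593477  46.        ]
t 19.5 pos [625.3 -75.8  22.8] yaw 10.9 F [ 1.  -6.   1.4] grip 0.156
```

View pics/p4.png

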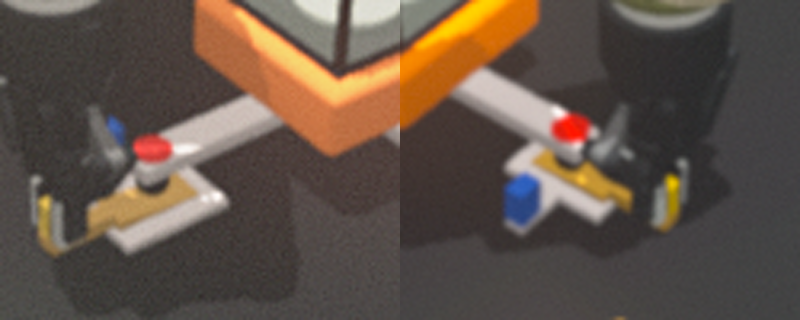

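The push holds at 6–7 N and the cap has not moved, so the shim is snug. The foot bears on the middle of the ramp, on the packer. I'll let go.

>>> {"api": "move_arm", "payload": {"rows": [[[0,0.3,0,0,-0.5],[0,0.3,0,0,-0.3],[0,0.3,0,0,-0.2],[0,0.3,0,0,-0.2],[0,0,-10,0,-0.2],[0,0,-40,0,-0.2],[0,0,-80,0,-0.5],[0,0,-100,0,-1],[0,0,-100,0,-1],[0,0,-100,0,-1],[0,0,-100,0,-1],[0,0,-100,0,-1]]]}}

```text
time_s: 21.0
eef_pos: [623.8, -74.8, 122.0]
ee_rot: [0.005, 0.995, 0.095, 0.006]
force: [-0.3, -0.3, -0.5]
grip_width: 0.0
```

```bash
python3 - <<'E'
from h import *
np.set_printoptions(precision=1,suppress=True)
S,D=cap('scene'),cap('side')
for n,cc in(('s',S),('d',D)):
    for a,p,ct in blobs(cc['color'],'red',10)[:1]: print(n,a,p,onz(cc,*p,46))
    h=cv2.cvtColor(cc['color'],cv2.COLOR_BGR2HSV)
    for a,p,ct in blobs(cc['color'],'yellow',30)[:4]+blobs(cc['color'],'brass',30)[:6]:
        P=onz(cc,*p,20); 
        if 500<P[0]<700 and abs(P[1]+70)<60: print(n,a,p,P)
cv2.imwrite('pics/p5.png',np.hstack([cv2.resize(S['color'][200:300,290:415],None,fx=3.2,fy=3.2,interpolation=2),cv2.resize(D['color'][200:300,270:395],None,fx=3.2,fy=3.2,interpolation=2)]))
goal((611.5,-9.3,75,11),(611.5,-9.3,56,11))
E
```

```text
s 18.5 [335.9 245.9] [607.9 -10.6  46. ]
s 417.0 [322.7 267.1] [627.4 -47.   20. ]
d 54.5 [323.2 239.4] [611.9  -9.1  46. ]
d 153.5 [351.  259.9] [633.4 -70.4  20. ]
d 280.5 [333.2 257.6] [610.1 -42.3  20. ]
t 21.1 pos [623.9 -74.9 122.4] yaw 10.9 F [ 0.1  0.4 -0.1] grip -0.003
(611.5, -9.3, 75, 11) -> [ -0.3 -67.3  46.6] roll -0.02
(611.5, -9.3, 56, 11) -> [ -0.5 -67.5  65.6] roll -0.02
```

View pics/p5.png

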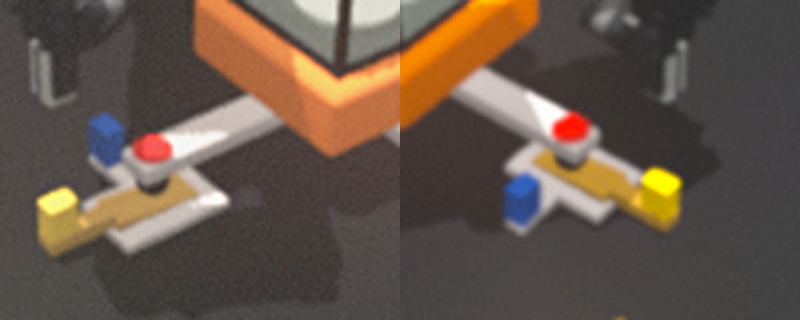

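The shim stays in place after release, with the ramp under the foot on the plate. Now the press test with closed fingers.

>>> {"api": "move_arm", "payload": {"rows": [[[-0.3,-30,10,0,-1],[-0.3,-67.3,46,0,-1],[-0.5,-67.5,58,0,-1],[-0.5,-67.5,64,0,-1],[-0.5,-67.5,66,0,-1],[-0.5,-67.5,66.5,0,-1],[-0.5,-67.5,66.5,0,-1]]]}}

```text
time_s: 21.98
eef_pos: [611.8, -9.7, 55.6]
ee_rot: [0.005, 0.996, 0.094, 0.006]
force: [0.4, -0.1, -0.6]
grip_width: -0.002
```

>>> {"api": "move_arm", "payload": {"rows": [[[0,0,0.5,0,-1],[0,0,1,0,-1],[0,0,1.5,0,-1],[0,0,2,0,-1],[0,0,2,0,-1]]]}}

```text
time_s: 22.6
eef_pos: [611.9, -9.7, 53.7]
ee_rot: [0.005, 0.996, 0.094, 0.006]
force: [-0.6, -0.8, 0.8]
grip_width: -0.002
```

>>> {"api": "move_arm", "payload": {"rows": [[[0,0,0.5,0,-1],[0,0,1,0,-1],[0,0,1,0,-1]]]}}

```text
time_s: 22.98
eef_pos: [612.0, -9.7, 53.5]
ee_rot: [0.005, 0.995, 0.094, 0.006]
force: [-3.8, 0.6, 8.2]
grip_width: -0.002
```

>>> {"api": "move_arm", "payload": {"rows": [[[0,0,1.0,0,-1],[0,0,1.0,0,-1],[0,0,1.0,0,-1],[0,0,1.0,0,-1]]]}}

```text
time_s: 23.48
eef_pos: [612.0, -9.7, 53.4]
ee_rot: [0.005, 0.995, 0.095, 0.007]
force: [-4.2, -0.2, 10.0]
grip_width: -0.003
```

The cap takes 10 N with only about 0.1 mm of give. I'll hold briefly, then retreat.

>>> {"api": "move_arm", "payload": {"rows": [[[0,0,1.0,0,-1],[0,0,1.0,0,-1],[0,0,1.0,0,-1],[0,0,1.0,0,-1]]]}}

```text
time_s: 23.98
eef_pos: [612.0, -9.7, 53.4]
ee_rot: [0.005, 0.995, 0.095, 0.007]
force: [-4.4, 0.5, 9.8]
grip_width: 0.001
```

>>> {"api": "move_arm", "payload": {"rows": [[[0,0,-3,0,-1],[0,0,-30,0,-1],[0,30,-80,0,-1],[0,90,-120,0,-1],[0,120,-120,0,-1],[0,120,-120,0,-1],[0,120,-120,0,-1]]]}}

```text
time_s: 24.85
eef_pos: [632.6, -125.8, 174.2]
ee_rot: [0.005, 0.995, 0.095, 0.006]
force: [0.2, 0.2, -0.4]
grip_width: -0.001
```

```bash
python3 - <<'E'
from h import *
np.set_printoptions(precision=1,suppress=True)
S,D=cap('scene'),cap('side')
for n,cc in(('s',S),('d',D)):
    for a,p,ct in blobs(cc['color'],'red',10)[:1]: print(n,a,p,onz(cc,*p,46))
cv2.imwrite('pics/p6.png',np.hstack([cv2.resize(S['color'][160:360,220:470],(400,320),interpolation=2),cv2.resize(D['color'][160:360,200:450],(400,320),interpolation=2)]))
goal()
E
```

```text
s 29.5 [337.  245.6] [608.   -8.3  46. ]
d 60.0 [323.3 239.1] [612.5  -8.6  46. ]
t 24.9 pos [ 632.7 -125.3  174.4] yaw 10.9 F [ 0.4 -0.3  0.1] grip 0.003
```

View pics/p6.png

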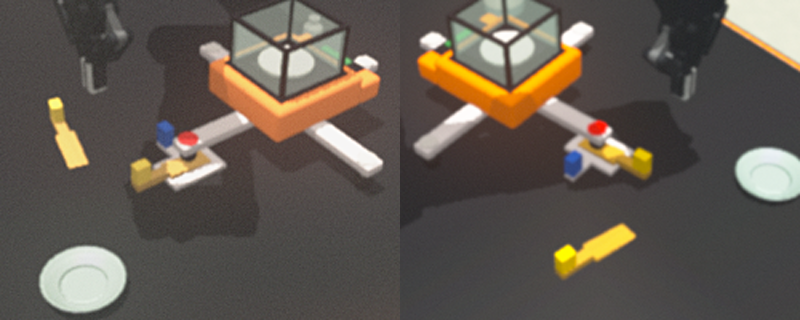

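The shim and packer are still in place under the foot. The balance, dish and decoys are undisturbed, and the arm is clear.

```bash
python3 -c "
from rig import ctrl
print(ctrl.finish_job())"
```

```text
the job is handed in; nothing more can be done
None
```

The balance is packed under its short foot and no longer rocks. I handed the job in at about 25 s with the arm touching nothing; no verdict was reported.

- **Packer:** I carried it lifted over a decoy shim and slid it along the bench for the last 95 mm or so, until its plate was centred under the foot. I judged the centring from the camera picture.
- **Shim:** I used C, the one farthest from the base (about 705 mm). I pushed it in radially by feel; the push climbed over the last 5 mm or so to 6–7 N, and I let go there.
- **Press test:** The red cap held 10 N for about 1 s with 0.1–0.3 mm of give. There was also a sideways drag of about 4 N on the cap during the press.
- **Last checks:** The final pictures show the shim and packer still under the foot, and the dish and decoys where they were. I did not check the bottle and weight specifically. The cap's position agreed with the start to about 1 mm in the side camera. In the scene camera it read about 3.5 mm off in x. Most of that was there before the shim went in, so I put it down to image noise and shading. The pictures cannot resolve the 0.5 mm jacking limit. That the balance was not jacked up rests on the snug push force and on the fingers meeting the cap at about 45.7 mm, against 46 mm expected.

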